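Bring a specimen plate out over the lamp of a slide viewer and hold it there

ROBOT

A 7-joint arm with a two-finger parallel gripper is mounted at the origin on a cart in front of the work surface, level with it; the furniture and walls round the work are solid. World frame = base frame: x ahead of the robot, y to its left, z up, the work surface at z = 0. Lengths are in m, angles in rad, forces in N, time in s.
With the tool pointing down it reaches from about 0.35 to 0.9 m from the base axis. Payload 8.1 kg.
Tool frame: the origin (TCP) lies at the very end of the fingers, on their centre line; the grasp point (between the pads) lies 19 mm behind it; z points along the fingers, y is the line along which they close (so a half turn about z gives the same grasp; the last joint's range is limited). The gripper opens to 92 mm and grips with 3 to 60 N. Pads are 19 mm wide; open, the fingers measure 130 mm over their backs; the gripper's body (75 mm by 190 mm) begins 47 mm behind the grasp point.
Start: joints at [-1.242, 0.434, 0.025, 1.573, -0.012, 1.134, -0.075], TCP at [0.262, 0.568, 0.227] pointing down, gripper open.
Joint ranges: [-2.62, 2.62], [-0.44, 2.09], [-1.27, 1.32], [0.08, 2.57], [-1.32, 4.46], [0.12, 2], [-2.74, 2.74]. Speed limits (rad/s): [2.22, 2.22, 3.01, 3.01, 3.14, 3.14, 3.14].

INTERFACE

Orientations are given as a rotation vector (axis times angle).
In Python, from cell import readout, cams, job gives the robot as it stands.
- The arm moves only by the tool drive_tool, never from a script. Its argument "commands" is a list of rows, each a list of 3 entries, a list of its own where there are three numbers: the turn, a rotation vector about the tool's x, y, z in rad, then the shift along the tool's x, y, z in cm, then the gripper's target within -1 to 1 (fully open at 1, half-way at 0, shut at -1). A call has 1 to 20 rows; each row is the pose to reach, as a shift and turn from the pose commanded when the call began, along the tool's axes at that moment; what a row does not reach only later rows make up. A row lasts 1/12 s, in which the tool goes at most 41.7 mm and 7.16 degrees, less where a joint would pass 70% of its speed; a pose out of reach is approached as far as the arm can. A call with a gripper value outside its range is refused whole. The fingers move at their own pace and stop on an object; "newtons" is the grip in N (left out, the last holds). Time passes only in rows, so rows that repeat a pose let the fingers close. It gives the time, the measured TCP pose, the force, the opening and the grip force at its end, in the units of the state.
- readout.observe(): the state, without advancing time (a new reading comes with each control period).
- cams.get_image(name): name is "scene" or "top"; returns the picture (384x512x3 uint8, blue, green, red); there is no depth.
- cams.camera_info(name): a dict with "camera_matrix" (3x3 intrinsics, pixels), "k1" (the pictures are not rectified: a ray, as slopes to the right and down, at radius r is drawn at 1 + k1 r^2 times it, then the intrinsics apply), "R" (3x3) and "t" (3): a world point X has camera coordinates R X + t. Camera axes: x right, y down, z forward; pixel columns grow to the right and rows downward; lengths in m; the calibration is good to about 2 mm. A picture is of the moment at which its call begins. camera_info takes no time and is no camera call.
- job.sign_off(): hands the job in; it is judged then, once.
The state is a dict: "clock": time; "joints": joint angles; "dq": joint speeds; "joint_efforts": joint torques, N m; "position": TCP position; "ee_rot": TCP orientation; "force": force on the tool from outside, world axes, zero at the start; "ft_torque": the same for the moment, N m; "width": opening from 0.0 (shut) to 1.0 (fully open); "gripper_force": force on a finger pad.
Only numpy, scipy, OpenCV 4.12 (cv2) and the standard library are available. Lean on these libraries where they do the work, as an engineer would, in place of code of your own. Each camera call takes 0.05 s, during which the arm holds its last target. There are 200 camera calls.

TASK

First slide the lamp carriage in along its rail, fully home against the inner stop beside the stage. Then take the specimen plate by its upright grip and slide it out over the edge of the stage, straight out and without lifting it off, until its glass window is centred over the lamp; the plate tips off the edge if let go there, so finish still holding it, level and resting on the stage, while I look at the specimen through the loupe. Keep the plate from tipping on the way, and leave the bottle, the blue cap and the slide case where they stand.

Things in the scene. Friction and masses are not known exactly. Their poses are not given: they have to be found in the camera images.
- viewer: fixed slide viewer: white stage, flat dark top 185 x 110 mm, 85 mm above the bench; a low rail 34 mm wide runs from the stage's outer edge to an end block 215 mm off, with a stop block (29 mm high) near the stage. Origin on the bench below the middle of that edge; x outward along the rail (to the robot's right, within 15 degrees; stage at x -185 to 0 mm), y across, z up
- lamp_carriage (a joint): distance of the lamp carriage from its inner stop along the rail (m): 0 fully home against the stop, 0.112 at the outer end; grows away from the stage (viewer +x). It needs about 2 N to slide and stays where it is left; at 0 the lamp's axis is 75 mm outside the stage's edge, on the viewer's x axis
- lamp_head (a point): centre, half-way up, of the lamp head: a square aluminium block 34 x 34 mm, 38 mm high (32 to 70 mm above the bench), square to the viewer, a round white lamp 25 mm across on its top; it stands on the dark carriage, 52 x 54 mm, whose top is 32 mm above the bench. Frame parallel to the viewer's
- specimen_plate: loose aluminium plate 170 x 64 x 6 mm, about 0.27 kg, flat on the stage, a little askew. Origin at the centre of its underside, x along it to the window end, z up. Glass window 40 mm across in a steel ring (57 mm, 8 mm high) centred at x = +55 mm; centre of mass near x = +10 mm. A line scribed across at x = -20 mm lies over the stage's edge when the window is over the lamp, carriage home
- plate_grip (a point): centre, half-way up, of the plate's upright black grip near its rear end, at x = -66 mm of the plate on its midline: 14 mm thick along the plate, 36 mm wide across it, 34 mm high above the plate's top (6 to 40 mm above its underside), with a foot 26 x 40 mm, 5 mm high. Frame parallel to the plate's
- plate_window (a point): centre of the round glass window of the specimen plate, at the level of the plate's top (6 mm above its underside). Frame parallel to the plate's
- bottle_100_mid (a point): bystander: 100 ml glass bottle with a blue cap, 56 mm across, 99 mm tall; its centre, half-way up
- slide_case_mid (a point): bystander: clear box of microscope slides, 64 x 92 x 28 mm; its centre, half-way up
- cap_blue_mid (a point): bystander: loose blue screw cap, 51 mm across, 27 mm tall; its centre, half-way up
Mind the look-alikes: they are no part of the job. Of the things that look like the specimen_plate, the larger one is meant.

How it is judged:
By the outcome, as a careful person would: the job done as asked, in the order asked, and still so for the second after the job is handed in, while the arm keeps its last pose, push and grip.
It also fails if it takes over 48 s, if anything falls off the work surface, if the arm or the gripper's body presses on something with over 40 N, if the wrist force passes 120 N, or if a joint passes its speed limit or range.

## Working session

There is one attempt and no reset: what is moved stays moved. The work goes in short steps, Python scripts to look and compute and a tool call to move; the robot and the scene stay as the last step left them, time stands still between calls to the robot, and variables do not carry over. Pictures are saved under pics/ and viewed, at most 10 in all, crops included, and the job is handed in when it is done.

Besides the shell and the picture viewer there is one more tool, called after "Request:" as a command line: name --argument value ..., lists and objects as JSON in quotes. drive_tool: Moves the arm, as the interface text tells. Its arguments: {"type":"object","properties":{"commands":{"type":"array"},"newtons":{"type":"number"}},"required":["commands"]}

```bash
mkdir -p pics
cat > h.py <<'E'
import numpy as np, cv2
from scipy.spatial.transform import Rotation as Rn
from cell import readout, cams, job
def ray(name,uv):
    c=cams.camera_info(name);K=np.array(c["camera_matrix"]);k=c["k1"]
    d=np.array([(uv[0]-K[0,2])/K[0,0],(uv[1]-K[1,2])/K[1,1]]);s=d.copy()
    for _ in range(20): s=d/(1+k*(s@s))
    R=np.array(c["R"]);t=np.array(c["t"]).ravel()
    return -R.T@t, R.T@np.array([s[0],s[1],1])
def onz(name,uv,z):
    o,d=ray(name,uv);return o+d*(z-o[2])/d[2]
def proj(name,X):
    c=cams.camera_info(name);K=np.array(c["camera_matrix"])
    p=np.array(c["R"])@np.array(X)+np.array(c["t"]).ravel();s=p[:2]/p[2];s=s*(1+c["k1"]*(s@s))
    return np.array([K[0,0]*s[0]+K[0,2],K[1,1]*s[1]+K[1,2]])
def totool(dw): # world shift -> tool cm
    s=readout.observe();return Rn.from_rotvec(s["ee_rot"]).inv().apply(dw)*100
E
python3 - <<'E'
from h import *
for n in("scene","top"):
    im=cams.get_image(n);cv2.imwrite(f"pics/{n}0.png",im)
    cv2.imwrite(f"pics/{n}0v.png",cv2.resize(im,(800,600),interpolation=cv2.INTER_CUBIC))
    c=cams.camera_info(n);print(n,-np.array(c["R"]).T@np.array(c["t"]).ravel(),np.array(c["R"])[2])
s=readout.observe();print(s)
E
```

```text
scene [ 0.09664684 -0.81317509  0.76990889] [ 0.45287025  0.62118676 -0.63955886]
top [ 0.45432538 -0.17555635  1.23827803] [ 0.10450813  0.00720764 -0.99449791]
{'clock': 0.1, 'joints': array([-1.24163432,  0.4351537 ,  0.02497424,  1.57400481, -0.01158317,
        1.13402541, -0.07511704]), 'dq': array([-0.0015966 , -0.00272357, -0.00021257, -0.0018343 , -0.00069071,
       -0.00187658, -0.00121275]), 'joint_efforts': array([ 2.70479781e-03, -6.69121385e+01,  9.87839699e-01, -3.15151191e+01,
       -6.05688477e-02,  3.73449514e-02,  3.21705568e-05]), 'position': array([0.26140314, 0.56719299, 0.22602373]), 'ee_rot': array([-6.73041552e-01, -3.06848136e+00,  2.25736904e-03]), 'force': array([ 0.57337112, -0.88692189, -0.69532175]), 'ft_torque': array([ 0.01579486, -0.0139233 , -0.01142596]), 'gripper_force': 0.0, 'width': 0.9983403517479107}
```

View pics/scene0v.png

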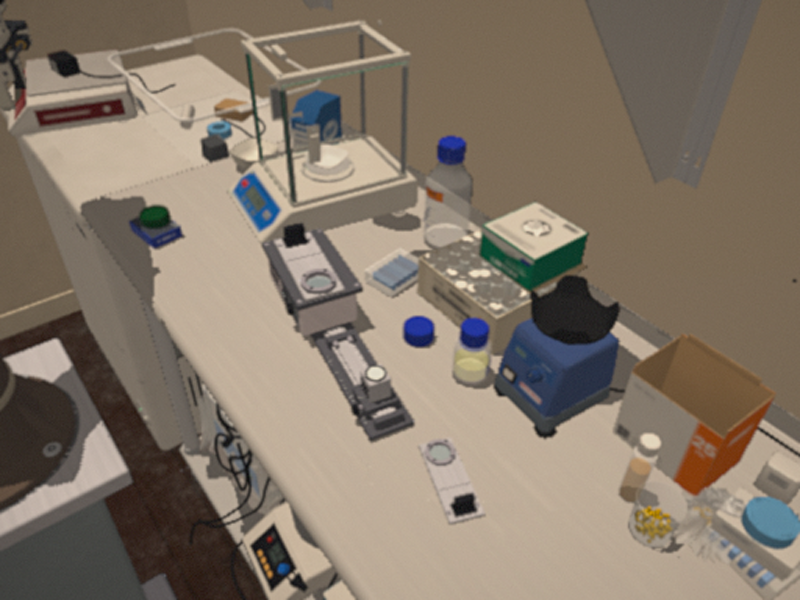

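View pics/top0v.png

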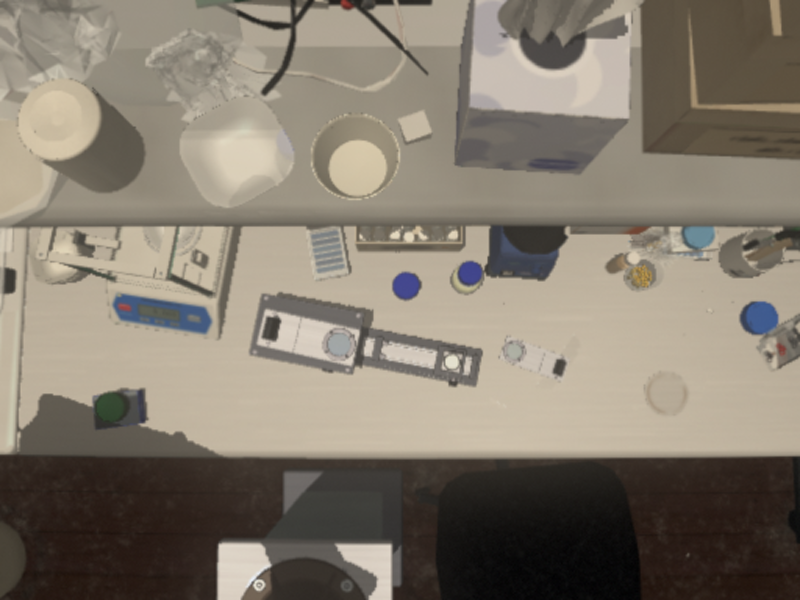

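The scene view shows the viewer with a large plate at about (315,265), its rail and lamp carriage at (375,380), and a small plate on the bench at (450,480). In the top view the large plate on the stage is at (305,335), with its grip at (270,328) and window at (340,343). The lamp is at (452,362), the look-alike small plate at (532,357), the cap at (406,286), the bottle at (468,276) and the slide case at (327,252). The plate meant is the larger one, on the stage. I'll confirm this in a crop.

Run:
```python
import cv2,numpy as np
a=cv2.imread("pics/top0.png")[180:250,155:320];b=cv2.imread("pics/scene0.png")[140:285,165:275]
a=cv2.resize(a,None,fx=4.8,fy=4.8,interpolation=cv2.INTER_CUBIC)
cv2.imwrite("pics/crop1.png",a)
b=cv2.resize(b,None,fx=4,fy=4,interpolation=cv2.INTER_CUBIC);cv2.imwrite("pics/crop2.png",b)
```

```text
(no output)
```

View pics/crop1.png

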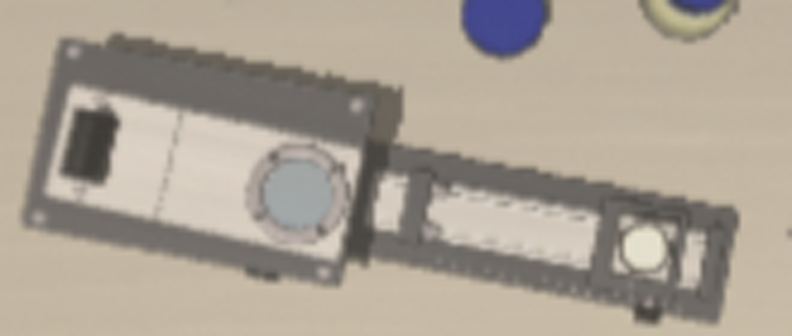

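View pics/crop2.png

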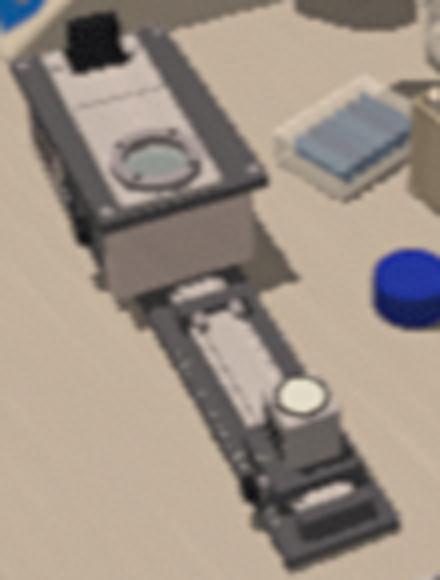

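The crops show the large plate on the stage. In crop1 the grip is at (90,145), the scribed line at (170,165), the window at (298,193), the stage screws at (72,50), (357,104), (323,272) and (38,217), and the lamp at (645,248), far out along the rail. The small bench plate is only the look-alike.

```bash
cat >> h.py <<'E'
def c1(p): return (np.array(p)+.5)/4.8-.5+np.array([155,180])
E
python3 - <<'E'
from h import *
f=lambda p,z:onz("top",c1(p),z)
S=[f(p,.085) for p in [(72,50),(357,104),(323,272),(38,217)]]
c=np.mean(S,0);d=(S[1]+S[2]-S[0]-S[3]);d/=np.linalg.norm(d)
print("screws",np.round(S,4).tolist(),"sizes",np.linalg.norm(S[1]-S[0]),np.linalg.norm(S[3]-S[0]))
print("stage c",c,"dir",d,np.degrees(np.arctan2(d[1],d[0])),"edge",c+d*.0925)
L=f((645,248),.070);G=f((90,145),.125);W=f((298,193),.093)
s2=lambda p:(np.array(p)+.5)/4-.5+np.array([165,140])
L2=onz("scene",s2((303,397)),.070);W2=onz("scene",s2((159,160)),.093)
print("lamp",L,L2);print("win",W,W2);print("grip",G)
e=c+d*.0925
n=np.array([-d[1],d[0],0])
for k,v in dict(L=L,L2=L2,W=W,W2=W2,G=G).items(): print(k,(v-e)@d,(v-e)@n)
pd=W-G;print("platedir",np.degrees(np.arctan2(pd[1],pd[0])),np.linalg.norm(pd[:2]))
for k,p,z in [("cap",(505,12),.027),]:print(k,f(p,z))
print("bottle cap",onz("top",(300,175),.099),"case",onz("top",(209,161),.028), "shelf?",onz("top",(250,145),.0))
E
```

```text
screws [[0.5899, 0.0633, 0.085], [0.559, -0.1001, 0.085], [0.4638, -0.0816, 0.085], [0.4944, 0.0806, 0.085]] sizes 0.16631776020352548 0.09697303513263986
stage c [ 0.52676896 -0.00944334  0.085     ] dir [-0.18559867 -0.98262563  0.        ] -100.69603805328947 edge [ 0.50960108 -0.10033621  0.085     ]
lamp [ 0.47782343 -0.26446633  0.07      ] [ 0.4793561  -0.26399538  0.07      ]
win [ 0.50796249 -0.0677847   0.093     ] [ 0.51114934 -0.06675369  0.093     ]
grip [0.5326137  0.04393429 0.125     ]
L 0.16717634950211302 -0.00076320270897583
L2 0.16642912487560602 0.0006554326668495775
W -0.031681825972444705 -0.00765163545194126
W2 -0.03328639947629536 -0.004711505778415034
G -0.1460350066864942 -0.004163623037914659
platedir -102.44313809320346 0.11440636420243615
cap [ 0.61975969 -0.18475445  0.027     ]
bottle cap [ 0.62944561 -0.29325308  0.099     ] case [ 0.68126564 -0.03755238  0.028     ] shelf? [ 0.73476797 -0.15580191  0.        ]
```

```bash
cat >> h.py <<'E'
D=np.array([-.1856,-.9826,0]);N=np.array([.9826,-.1856,0]);E0=np.array([.5096,-.1003,0])
def V(x,y,z): return E0+D*x+N*y+np.array([0,0,z])
def plan(T,ydir=-D):
    s=readout.observe();R=Rn.from_rotvec(s["ee_rot"])
    z=np.array([0,0,-1.]);x=np.cross(ydir,z);G=Rn.from_matrix(np.c_[x,ydir,z])
    print("shift cm",np.round(totool(T-s["position"]),2),"turn",np.round((R.inv()*G).as_rotvec(),3))
def stat():
    s=readout.observe();p=s["position"]-E0;print("t",s["clock"],"viewer",np.round([p@D,p@N,p[2]],4),"F",np.round(s["force"],2),"w",s["width"],s["gripper_force"])
E
python3 - <<'E'
from h import *
stat();plan(V(.215,0,.15)); plan(V(.215,0,.05))
E
```

```text
t 0.1 viewer [-0.6098 -0.3678  0.226 ] F [ 0.57 -0.89 -0.7 ] w 0.9983403517479107 0.0
shift cm [-55.7  -71.08   7.71] turn [-0.001 -0.    -0.245]
shift cm [-55.69 -71.06  17.71] turn [-0.001 -0.    -0.245]
```

Request:
drive_tool --commands '[[[0, 0, -0.08], [-3, -4, 0], -1], [[0, 0, -0.16], [-6, -7.5, 0], -1], [[0, 0, -0.245], [-8.5, -11, 0], -1], [[0, 0, -0.245], [-11, -14, 0], -1], [[0, 0, -0.245], [-13.5, -17, 0], -1], [[0, 0, -0.245], [-16, -20.5, 0], -1], [[0, 0, -0.245], [-18.5, -23.5, 0], -1], [[0, 0, -0.245], [-21, -27, 0], -1], [[0, 0, -0.245], [-23.5, -30, 0], -1], [[0, 0, -0.245], [-26, -33, 0], -1], [[0, 0, -0.245], [-28.5, -36.5, 0], -1], [[0, 0, -0.245], [-31, -39.5, 0], -1], [[0, 0, -0.245], [-33.5, -42.5, 0], -1], [[0, 0, -0.245], [-36, -46, 0], -1], [[0, 0, -0.245], [-38.5, -49, 0], -1], [[0, 0, -0.245], [-41, -52.5, 0], -1], [[0, 0, -0.245], [-44, -56, 0], -1], [[0, 0, -0.245], [-47, -60, 0], -1], [[0, 0, -0.245], [-50, -64, 0], -1], [[0, 0, -0.245], [-53, -67.5, 0], -1]]' --newtons 20

```text
clock: 1.77
position: [0.4533, -0.2433, 0.2266]
ee_rot: [-0.293, -3.128, -0.0]
force: [1.5, -0.0, 1.6]
width: 0.003
gripper_force: 0.0
```

Run:
```python
from h import *
stat();plan(V(.215,0,.05))
```

```text
t 1.7667 viewer [ 0.1509 -0.0288  0.2266] F [ 1.45 -0.01  1.56] w 0.0033317593327273805 0.0
shift cm [-2.88 -6.41 17.66] turn [ 0. -0.  0.]
```

Request:
drive_tool --commands '[[[0, 0, 0], [0, 0, 0], -1], [[0, 0, 0], [0, 0, 0], -1], [[0, 0, 0], [0, 0, 0], -1]]'

```text
clock: 2.02
position: [0.4532, -0.2409, 0.2262]
ee_rot: [-0.294, -3.126, -0.001]
force: [1.1, 0.5, 0.0]
width: 0.005
gripper_force: 0.0
```

Run:
```python
from h import *
stat();plan(V(.215,0,.05))
im=cams.get_image("scene")[130:330,150:350];cv2.imwrite("pics/s1.png",cv2.resize(im,(600,600),interpolation=cv2.INTER_CUBIC))
```

```text
t 2.0167 viewer [ 0.1487 -0.0293  0.2262] F [1.12 0.45 0.03] w 0.005129589291037149 0.0
shift cm [-2.96 -6.64 17.61] turn [ 0.    -0.001 -0.001]
```

View pics/s1.png

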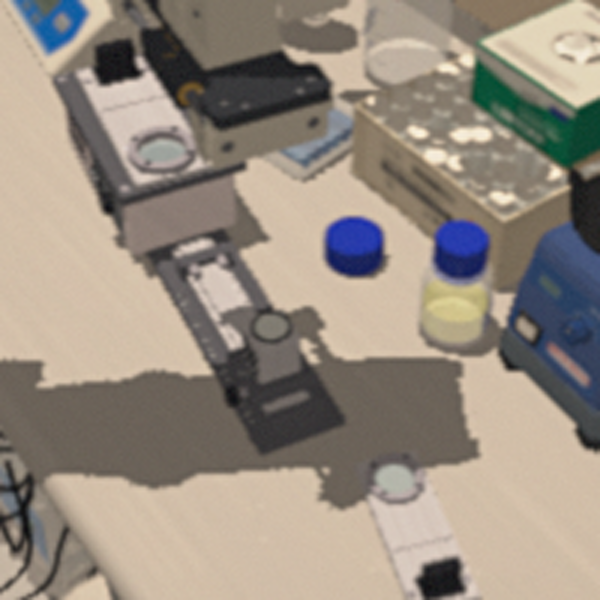

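The gripper hangs over the scene, clear of everything. The lamp head is at (270,340), the end block is low, and the bystanders are untouched. Next I go outside the lamp head and descend.

Request:
drive_tool --commands '[[[0, 0, 0], [-1.5, -3.3, 0], -1], [[0, 0, 0], [-3, -6.6, 0], -1], [[0, 0, 0], [-3, -6.6, 2], -1], [[0, 0, 0], [-3, -6.6, 5], -1], [[0, 0, 0], [-3, -6.6, 8], -1], [[0, 0, 0], [-3, -6.6, 11], -1], [[0, 0, 0], [-3, -6.6, 13], -1], [[0, 0, 0], [-3, -6.6, 15], -1], [[0, 0, 0], [-3, -6.6, 16.5], -1], [[0, 0, 0], [-3, -6.6, 17.6], -1], [[0, 0, 0], [-3, -6.6, 17.6], -1], [[0, 0, 0], [-3, -6.6, 17.6], -1]]'

```text
clock: 3.07
position: [0.471, -0.3107, 0.0508]
ee_rot: [-0.291, -3.128, -0.001]
force: [-0.3, 0.1, -0.0]
width: 0.002
gripper_force: 0.0
```

Run:
```python
from h import *
stat();plan(V(.215,0,.05));plan(V(.111,0,.05))
```

```text
t 3.0667 viewer [0.2139 0.0011 0.0508] F [-0.26  0.1  -0.05] w 0.002148282098772144 0.0
shift cm [ 0.11 -0.11  0.08] turn [ 0.001 -0.     0.001]
shift cm [ 0.1  10.29  0.09] turn [ 0.001 -0.     0.001]
```

Request:
drive_tool --commands '[[[0, 0, 0], [0.1, 0.5, 0], -1], [[0, 0, 0], [0.1, 1.2, 0], -1], [[0, 0, 0], [0.1, 1.9, 0], -1], [[0, 0, 0], [0.1, 2.6, 0], -1], [[0, 0, 0], [0.1, 3.3, 0], -1], [[0, 0, 0], [0.1, 4, 0], -1], [[0, 0, 0], [0.1, 4.7, 0], -1], [[0, 0, 0], [0.1, 5.4, 0], -1], [[0, 0, 0], [0.1, 6.1, 0], -1], [[0, 0, 0], [0.1, 6.8, 0], -1], [[0, 0, 0], [0.1, 7.5, 0], -1], [[0, 0, 0], [0.1, 8.1, 0], -1], [[0, 0, 0], [0.1, 8.6, 0], -1], [[0, 0, 0], [0.1, 9.0, 0], -1], [[0, 0, 0], [0.1, 9.3, 0], -1], [[0, 0, 0], [0.1, 9.6, 0], -1]]'

```text
clock: 4.4
position: [0.4877, -0.217, 0.0507]
ee_rot: [-0.293, -3.128, 0.0]
force: [1.4, -2.8, 0.4]
width: 0.004
gripper_force: 1.1
```

Request:
drive_tool --commands '[[[0, 0, 0], [0, 0.2, 0], -1], [[0, 0, 0], [0, 0.4, 0], -1], [[0, 0, 0], [0, 0.4, 0], -1]]'

```text
clock: 4.65
position: [0.4883, -0.2128, 0.0506]
ee_rot: [-0.293, -3.128, -0.001]
force: [0.0, -1.0, -0.7]
width: 0.004
gripper_force: 0.2
```

Run:
```python
from h import *
stat()
```

```text
t 4.65 viewer [ 0.1145 -0.      0.0506] F [ 0.02 -0.99 -0.72] w 0.0036605525306077223 0.21767247180832783
```

Request:
drive_tool --commands '[[[0, 0, 0], [0, 0.15, 0], -1], [[0, 0, 0], [0, 0.3, 0], -1], [[0, 0, 0], [0, 0.45, 0], -1], [[0, 0, 0], [0, 0.45, 0], -1]]'

```text
clock: 4.98
position: [0.4889, -0.2091, 0.0507]
ee_rot: [-0.294, -3.128, 0.001]
force: [0.6, -3.6, -0.9]
width: 0.009
gripper_force: 1.7
```

Request:
drive_tool --commands '[[[0, 0, 0], [0, 0.15, 0], -1], [[0, 0, 0], [0, 0.3, 0], -1], [[0, 0, 0], [0, 0.3, 0], -1]]'

```text
clock: 5.23
position: [0.489, -0.2089, 0.0508]
ee_rot: [0.297, 3.127, -0.006]
force: [-1.4, -12.4, -3.5]
width: 0.003
gripper_force: 6.1
```

Force rose to 12 N with the carriage no longer moving, so it is at the stop: the lamp axis works out at viewer x of about 75 mm. Back off and rise.

Request:
drive_tool --commands '[[[0, 0, 0], [0, -0.7, 0], -1], [[0, 0, 0], [0, -1.5, 0], -1], [[0, 0, 0], [0, -1.5, -3], -1], [[0, 0, 0], [0, -1.5, -6], -1], [[0, 0, 0], [0, -1.5, -10], -1], [[0, 0, 0], [0, -1.5, -14], -1], [[0, 0, 0], [0, -1.5, -18], -0.2], [[0, 0, 0], [0, -1.5, -18], -0.2], [[0, 0, 0], [0, -1.5, -18], -0.2]]'

```text
clock: 5.98
position: [0.4882, -0.2209, 0.233]
ee_rot: [0.292, 3.123, 0.001]
force: [0.3, 0.8, -0.7]
width: 0.174
gripper_force: 0.0
```

Run:
```python
from h import *
stat()
f=lambda p,z:onz("top",np.array(p)/1.5625,z)
def v(P): return np.round([(P-E0)@D,(P-E0)@N,P[2]],4)
print("bal base corner",v(f((219,337),.04)),"shield post",v(f((210,293),.05)),"at .25",v(f((210,293),.25)))
g=lambda p,z:onz("top",c1(p),z)
print("grip top",v(g((78,143),.125)))
for p in [(183,110),(157,215)]: print("line",v(g(p,.091)))
a=np.radians(-2.2);P=D*np.cos(a)+N*np.sin(a)
plan(V(-.153,-.0015,.20),-P)
im=cams.get_image("top");cv2.imwrite("pics/t2.png",im)
a=cv2.resize(im[180:250,155:320],None,fx=4.8,fy=4.8,interpolation=cv2.INTER_CUBIC)
b=cams.get_image("scene")[130:230,150:300];b=cv2.resize(b,(360,240),interpolation=cv2.INTER_CUBIC)
c=np.zeros((600,800,3),np.uint8);c[:336,:792]=a;c[345:585,:360]=b;cv2.imwrite("pics/t2v.png",c)
```

```text
t 5.9833 viewer [0.1224 0.0013 0.233 ] F [ 0.28  0.81 -0.71] w 0.1744829790755427 0.0
bal base corner [-0.2532 -0.0355  0.04  ] shield post [-0.2837  0.0395  0.05  ] at .25 [-0.2218  0.0261  0.25  ]
grip top [-0.1527 -0.0043  0.125 ]
line [-0.1051  0.0263  0.091 ]
line [-0.1076 -0.0347  0.091 ]
shift cm [ 0.28 27.54  3.33] turn [0.001 0.004 0.039]
```

View pics/t2v.png

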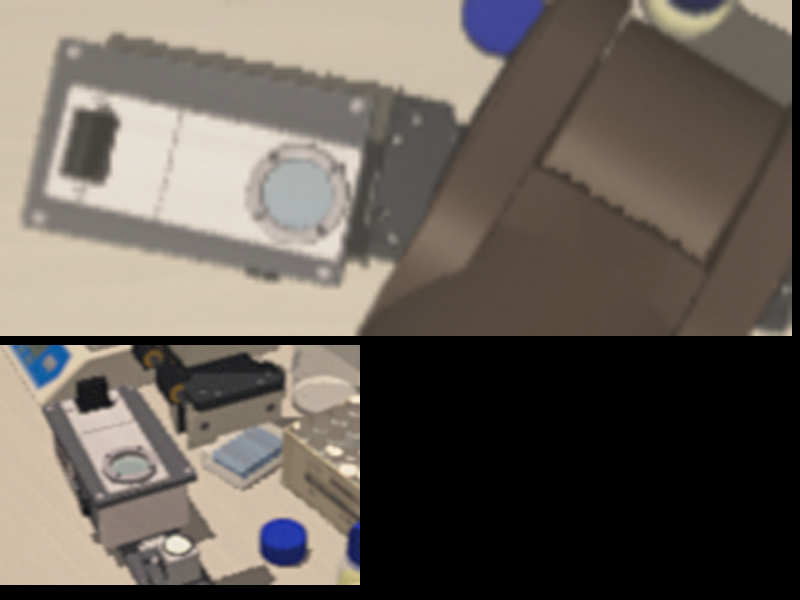

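The lamp head now sits by the stage at (175,555) of the lower panel, home. The plate, cap, slide case and bottle are undisturbed. The balance stands close behind the stage, so I'll close across the grip, which keeps the gripper's long side clear of the balance.

Run:
```python
from h import *
a=np.radians(2.3);Y=N*np.cos(a)+D*np.sin(a)
plan(V(-.1525,-.003,.20),Y);print(readout.observe()["joints"])
```

```text
shift cm [ 0.24 27.44  3.04] turn [-0.    -0.002  1.611]
[-0.15289343  0.31049687  0.62429684  1.82612426 -0.20575308  1.07104201
  1.93271542]
```

Request:
drive_tool --commands '[[[0, 0, 0.12], [0, 2, 0], 0.5], [[0, 0, 0.24], [0, 4, 0], 0.5], [[0, 0, 0.36], [0, 6, 0], 0.5], [[0, 0, 0.48], [0, 8, 0], 0.5], [[0, 0, 0.6], [0, 10, 0], 0.5], [[0, 0, 0.72], [0.1, 12, 0], 0.5], [[0, 0, 0.84], [0.1, 14, 0], 0.5], [[0, 0, 0.96], [0.1, 16, 0], 0.5], [[0, 0, 1.08], [0.1, 18, 0], 0.5], [[0, 0, 1.2], [0.1, 20, 0], 0.5], [[0, 0, 1.32], [0.2, 22, 0], 0.5], [[0, 0, 1.44], [0.2, 24, 0], 0.5], [[0, 0, 1.53], [0.2, 26, 0], 0.5], [[0, 0, 1.61], [0.2, 27.4, 0], 0.5], [[0, 0, 1.61], [0.2, 27.4, 1], 0.5], [[0, 0, 1.61], [0.2, 27.4, 3], 0.5], [[0, 0, 1.61], [0.2, 27.4, 3], 0.5], [[0, 0, 1.61], [0.2, 27.4, 3], 0.5]]'

```text
clock: 7.58
position: [0.5344, 0.048, 0.1991]
ee_rot: [-2.457, -1.956, 0.006]
force: [-0.8, -0.6, -0.1]
width: 0.75
gripper_force: 0.0
```

Run:
```python
from h import *
stat()
a=np.radians(2.3);Y=N*np.cos(a)+D*np.sin(a)
plan(V(-.1525,-.003,.102),Y)
print(readout.observe()["joints"])
b=cams.get_image("scene")[110:230,150:310];cv2.imwrite("pics/s3.png",cv2.resize(b,(800,600),interpolation=cv2.INTER_CUBIC))
```

```text
t 7.5833 viewer [-0.1503 -0.0032  0.1991] F [-0.78 -0.62 -0.06] w 0.7500057955095992 0.0
shift cm [0.24 0.04 9.71] turn [-0.004  0.002  0.001]
[-8.52929757e-01  4.20651292e-01  9.20807086e-01  1.87254198e+00
 -3.84184797e-01  1.04233035e+00 -7.70141771e-05]
```

View pics/s3.png

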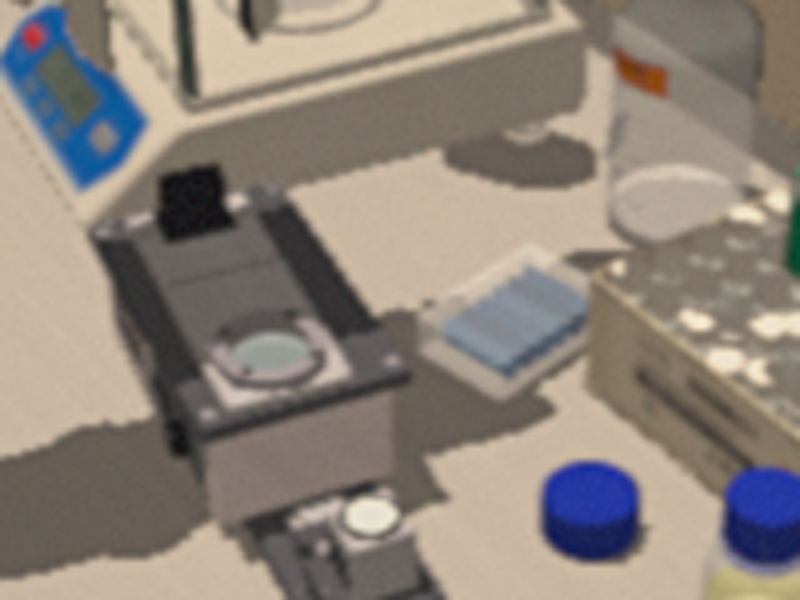

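The grip stands clear at (195,200), the lamp is home at (370,520), and the gripper is above the crop. Descend.

Request:
drive_tool --commands '[[[0, 0, 0], [0.2, 0, 2], 0.5], [[0, 0, 0], [0.2, 0, 4], 0.5], [[0, 0, 0], [0.2, 0, 5.5], 0.5], [[0, 0, 0], [0.2, 0, 7], 0.5], [[0, 0, 0], [0.2, 0, 8], 0.5], [[0, 0, 0], [0.2, 0, 9], 0.5], [[0, 0, 0], [0.2, 0, 9.7], 0.5], [[0, 0, 0], [0.2, 0, 9.7], 0.5], [[0, 0, 0], [0.2, 0, 9.7], 0.5]]'

```text
clock: 8.38
position: [0.5366, 0.0508, 0.1039]
ee_rot: [2.458, 1.956, 0.0]
force: [-0.1, -0.2, -1.0]
width: 0.749
gripper_force: 0.0
```

Run:
```python
from h import *
stat()
s=readout.observe();print(proj("scene",s["position"]))
b=cams.get_image("scene")[110:230,150:310];cv2.imwrite("pics/s4.png",cv2.resize(b,(800,600),interpolation=cv2.INTER_CUBIC))
```

```text
t 8.3833 viewer [-0.1534 -0.0015  0.1039] F [-0.14 -0.17 -0.95] w 0.7489157600282262 0.0
[188.73901936 150.29244021]
```

View pics/s4.png

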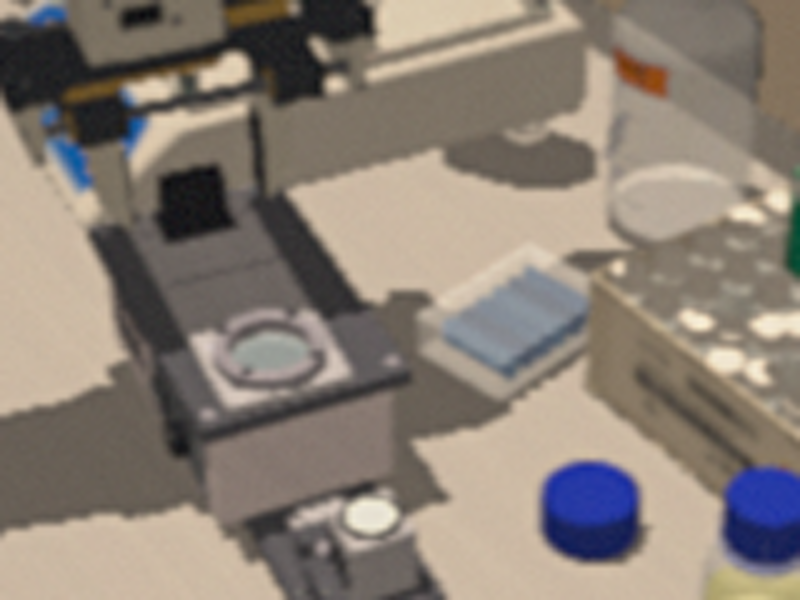

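The fingers, at (110,170) and (262,160), straddle the black grip at (195,205). Close.

Request:
drive_tool --commands '[[[0, 0, 0], [0, 0, 0.2], 0.2], [[0, 0, 0], [0, 0, 0.2], 0], [[0, 0, 0], [0, 0, 0.2], -0.2], [[0, 0, 0], [0, 0, 0.2], -0.4], [[0, 0, 0], [0, 0, 0.2], -0.6], [[0, 0, 0], [0, 0, 0.2], -0.8], [[0, 0, 0], [0, 0, 0.2], -1], [[0, 0, 0], [0, 0, 0.2], -1], [[0, 0, 0], [0, 0, 0.2], -1]]' --newtons 30

```text
clock: 9.18
position: [0.5363, 0.051, 0.1018]
ee_rot: [-2.458, -1.956, -0.0]
force: [-1.9, 1.0, 3.2]
width: 0.388
gripper_force: 30.0
```

Run:
```python
from h import *
stat()
im=cams.get_image("top");cv2.imwrite("pics/t5.png",im)
t=cams.get_image("scene");cv2.imwrite("pics/s5.png",t)
plan(V(-.046,0,.102),N)
```

```text
t 9.1833 viewer [-0.1536 -0.0018  0.1018] F [-1.88  1.04  3.23] w 0.38821797599257113 30.000737607479095
shift cm [-10.75   0.6   -0.02] turn [-0.    -0.    -0.039]
```

Request:
drive_tool --commands '[[[0, 0, 0], [-0.3, 0, 0], -1], [[0, 0, -0.002], [-0.8, 0.05, 0], -1], [[0, 0, -0.004], [-1.3, 0.08, 0], -1], [[0, 0, -0.006], [-1.8, 0.1, 0], -1], [[0, 0, -0.008], [-2.3, 0.13, 0], -1], [[0, 0, -0.01], [-2.8, 0.16, 0], -1], [[0, 0, -0.012], [-3.3, 0.19, 0], -1], [[0, 0, -0.014], [-3.8, 0.22, 0], -1], [[0, 0, -0.016], [-4.3, 0.24, 0], -1], [[0, 0, -0.018], [-4.8, 0.27, 0], -1], [[0, 0, -0.02], [-5.3, 0.3, 0], -1], [[0, 0, -0.022], [-5.8, 0.33, 0], -1], [[0, 0, -0.024], [-6.3, 0.36, 0], -1], [[0, 0, -0.026], [-6.8, 0.39, 0], -1], [[0, 0, -0.028], [-7.3, 0.42, 0], -1], [[0, 0, -0.03], [-7.8, 0.45, 0], -1], [[0, 0, -0.033], [-8.3, 0.47, 0], -1], [[0, 0, -0.036], [-8.8, 0.5, 0], -1], [[0, 0, -0.039], [-9.2, 0.53, 0], -1], [[0, 0, -0.039], [-9.5, 0.55, 0], -1]]'

```text
clock: 10.95
position: [0.5204, -0.0435, 0.1018]
ee_rot: [-2.419, -2.004, -0.0]
force: [0.3, 4.0, 4.7]
width: 0.392
gripper_force: 30.0
```

Run:
```python
from h import *
stat();plan(V(-.046,0,.102),N)
im=cams.get_image("top");cv2.imwrite("pics/t6.png",im)
b=cams.get_image("scene");cv2.imwrite("pics/s6.png",b)
print(proj("top",V(.075,0,.093)),proj("scene",V(.075,0,.093)))
c=np.zeros((600,800,3),np.uint8)
c[:300,:800]=cv2.resize(im[185:245,170:330],(800,300),interpolation=cv2.INTER_CUBIC)
c[300:,:400]=cv2.resize(b[150:250,180:280],(400,300),interpolation=cv2.INTER_CUBIC) if 0 else cv2.resize(b[160:235,170:270],(400,300),interpolation=cv2.INTER_CUBIC)
cv2.imwrite("pics/v6.png",c)
```

```text
t 10.95 viewer [-0.0579  0.      0.1018] F [0.3  3.98 4.71] w 0.3920956112727882 30.00093698501587
shift cm [-1.19 -0.   -0.02] turn [ 0. -0. -0.]
[256.00904463 224.42299432] [223.3563716  205.72828618]
```

View pics/v6.png

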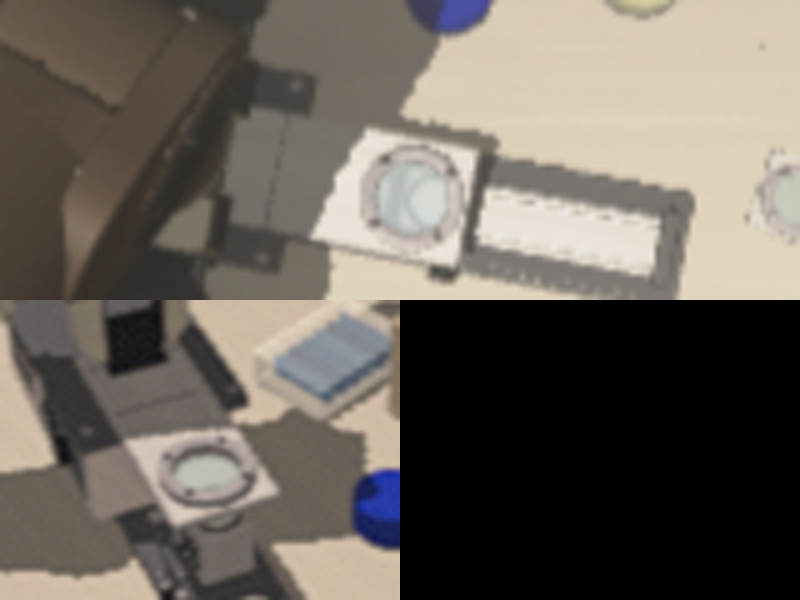

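The top panel shows the window ring at (413,194), with the lamp visible through the glass at about (434,199), still about 1 cm further out. The scribed line at (278,170) is short of the stage edge at about (310,…), and the plate is level and parallel to the rail. I'll work out the remainder.

Run:
```python
from h import *
im=cv2.imread("pics/t6.png")
n=lambda p:(np.array(p)+.5)/5-.5+np.array([170,185])
def v(P): return np.round([(P-E0)@D,(P-E0)@N,P[2]],4)
W=onz("top",n((413,194)),.093)
print("win",v(W),"lamp thru",v(onz("top",n((434,200)),.070)))
for p in [(287,118),(268,225)]: print("line",v(onz("top",n(p),.091)))
for p in [(480,150),(460,272)]: print("front end",v(onz("top",n(p),.091)))
for p in [(318,75),(280,270)]: print("stage edge corners",v(onz("top",n(p),.085)))
s2=lambda p:(np.array(p)-np.array([0,300])+.5)/4-.5+np.array([170,160])
print("win scene",v(onz("scene",s2((210,472)),.093)))
for p in [(118,412),(200,391)]: print("line sc",v(onz("scene",s2(p),.091)))
```

```text
win [0.0644 0.0008 0.093 ] lamp thru [0.076  0.0005 0.07  ]
line [-0.0105  0.0285  0.091 ]
line [-0.0094 -0.0302  0.091 ]
front end [0.0955 0.031  0.091 ]
front end [ 0.0971 -0.0356  0.091 ]
stage edge corners [0.0011 0.0552 0.085 ]
stage edge corners [ 0.0012 -0.0528  0.085 ]
win scene [0.0639 0.0016 0.093 ]
line sc [-0.0121 -0.0265  0.091 ]
line sc [-0.0096  0.0259  0.091 ]
```

Request:
drive_tool --commands '[[[0, 0, 0], [-0.3, 0, 0], -1], [[0, 0, 0], [-0.6, 0, 0], -1], [[0, 0, 0], [-0.85, -0.03, 0], -1], [[0, 0, 0], [-1.05, -0.05, 0], -1], [[0, 0, 0], [-1.15, -0.05, 0], -1], [[0, 0, 0], [-1.15, -0.05, 0], -1], [[0, 0, 0], [-1.15, -0.05, 0], -1], [[0, 0, 0], [-1.15, -0.05, 0], -1]]'

```text
clock: 11.72
position: [0.5179, -0.0542, 0.1018]
ee_rot: [2.419, 2.004, 0.0]
force: [0.3, 2.6, 5.5]
width: 0.384
gripper_force: 30.0
```

Run:
```python
from h import *
stat()
im=cams.get_image("top");b=cams.get_image("scene")
c=np.zeros((600,800,3),np.uint8)
c[:300,:800]=cv2.resize(im[185:245,170:330],(800,300),interpolation=cv2.INTER_CUBIC)
c[300:,:400]=cv2.resize(b[160:235,170:270],(400,300),interpolation=cv2.INTER_CUBIC)
cv2.imwrite("pics/v7.png",c)
```

```text
t 11.7167 viewer [-0.0468 -0.0004  0.1018] F [0.25 2.6  5.51] w 0.38354413881569216 30.00084400177002
```

View pics/v7.png

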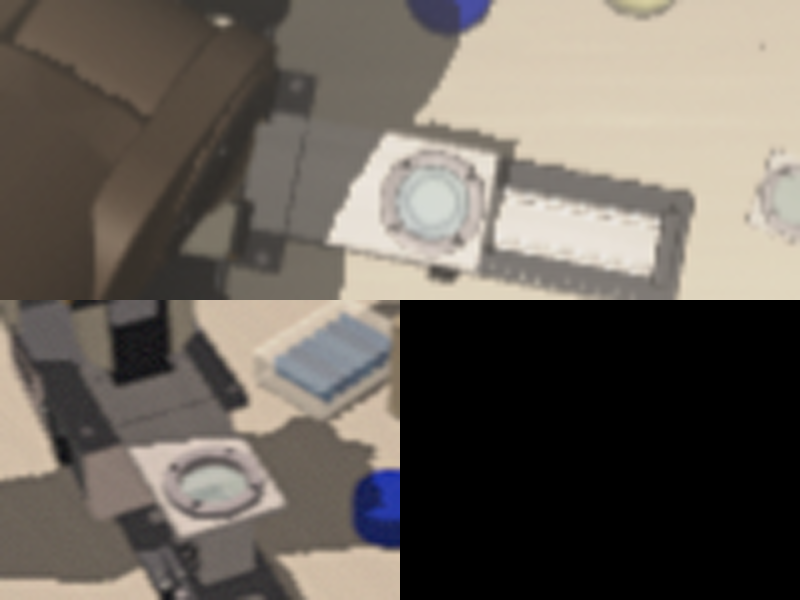

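The ring centre at (433,203) and the lamp seen through the glass at (432,202) coincide, with the camera almost straight above. The scribed line lies over the stage edge, and the plate is level and held at 30 N. Handing in.

```bash
python3 -c "
from h import *
print(job.sign_off())"
```

```text
the job is handed in; nothing more can be done
None
```

The lamp carriage is home against its inner stop, and the specimen plate is held level on the stage at 30 N with its window centred over the lamp; the job was handed in at about 12 s, with the bottle, cap and slide case not touched.

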